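Let the large dryer ball out of the gate dispenser

TASK

With the fingertips, push the sliding catch tray all the way to its stop in front of the lane that holds the larger dryer ball, then press that lane's rocker paddle down, which lifts its gate, and keep it down until the ball has rolled into the tray; then let the paddle up so that the gate shuts again. Do not press the other paddle: the smaller ball stays behind its gate. Touch neither ball, pick nothing up, and leave the reel, the peg and the tape measure where they are.

Things in the scene. Friction and masses are not known exactly. Their poses are not given: they have to be found in the camera images.
- dispenser: Fixed pale wooden dispenser, 332 x 190 mm, 133 mm high. Origin on the worktop; +x runs uphill along its two lanes, from the tray end to the paddle end, +y towards the lane called near (nearer the robot), z up. The lanes are centred at y = +40 mm (near) and -40 mm (far), 66 mm wide, slope 10 degrees, side walls 25 mm. Gates at x = -45 mm, back board at x = 63 mm, 88 mm high.
- mouth_near (a point): Middle of the floor edge at the lower, open end of the near lane: dispenser (-100, 40) mm, 38 mm above the worktop. The ball waits about 90 mm uphill of it behind the gate, where the floor is 54 mm above the worktop.
- mouth_far (a point): The same point of the far lane: dispenser (-100, -40) mm, 38 mm up.
- rocker_near (a joint): Rocking lever over the near lane, rad. 0: paddle up, gate shut; grows as the paddle is pressed; stop at 0.62. Pivot at dispenser x = 30 mm, 125 mm up; gate plate (56 mm wide, 28 mm high, on a thin stem) 75 mm downhill of it, paddle 98 mm uphill. A spring returns it: at the paddle about 2 N to start, 5 N at the stop. The large ball passes under the gate from about 0.47 rad.
- rocker_far (a joint): The same rocking lever over the far lane.
- paddle_near (a point): Centre of the top of the near rocker's black ribbed paddle, 54 (along dispenser x) x 40 x 8 mm, at dispenser (128, 58) mm, 134 mm above the worktop when up; free room below; at the stop its centre is about 57 mm lower. Turns with the rocker.
- paddle_far (a point): The same point of the far rocker's paddle, at dispenser (128, -58) mm.
- tray (a joint): Slide of the grey catch tray along dispenser y, m: +0.040 is its stop in front of the near lane, -0.040 its stop in front of the far lane; it starts near the middle. About 2 N of friction; it cannot be lifted off its rails.
- tray_floor (a point): Centre of the catch tray's inner floor, 15 mm above the worktop, at dispenser x = -163 mm; moves with the tray, axes as the dispenser's. Open above, inside 102 (x) x 76 mm (y), walls 4 mm thick; above this floor the side walls stand 41 mm, the wall towards the lanes 18 mm, the end wall 56 mm. Push a side wall from inside or outside.
- ball_large: The larger dryer ball, white plastic with small nubs, diameter 56 mm; origin at its centre. It waits behind the gate of one of the two lanes.
- ball_small: The smaller dryer ball, same look, diameter 38 mm; origin at its centre. It waits behind the gate of the other lane.
- reel: Loose wooden cotton reel with cream thread, 30 mm across, 40 mm tall, standing on the worktop between the two paddles, lower than they ever go; origin at the centre of its underside. Leave alone.
- peg: Loose wooden clothes peg, 15 x 72 x 12 mm, lying beyond the paddles; origin at the centre of its underside. Leave alone.
- tape: Loose grey round tape measure, 54 x 63 x 24 mm, lying beside the tray on the far side; origin at the centre of its underside. Leave alone.
Things that resemble listed ones, but are neither listed nor needed, are in the scene too. Leave any pink look-alike of the ball_small alone. What is shaped like the ball_large but blue is not meant.

How it is judged:
On the way, in this order (a step that is already met when the one before it is completed fails the run):
1. the tray is at its stop in front of the larger ball's lane, with that ball still behind its gate (x of ball_large in the frame of dispenser above -0.045 m and ((y of ball_large in the frame of dispenser above 0 m and value of joint tray above 0.034 m) or (y of ball_large in the frame of dispenser below 0 m and value of joint tray below -0.034 m))), for 0.2 s.
2. the paddle of the larger ball's lane is pressed down, so that its gate is up (((y of ball_large in the frame of dispenser above 0 m and value of joint tray above 0.034 m and value of joint rocker_near above 0.4 rad) or (y of ball_large in the frame of dispenser below 0 m and value of joint tray below -0.034 m and value of joint rocker_far above 0.4 rad))), for 0.2 s.
At the end, for the whole second after the job is handed in: The larger ball rests (slower than 0.05 m/s) inside the tray, the tray within 6 mm of its stop in front of that ball's lane, the smaller ball still behind its gate, and both gates shut (rockers under 0.06 rad) (((y of ball_large in the frame of dispenser above 0 m and value of joint tray above 0.034 m) or (y of ball_large in the frame of dispenser below 0 m and value of joint tray below -0.034 m)) and x of ball_large in the frame of tray_floor between -0.052 and 0.052 m and y of ball_large in the frame of tray_floor between -0.04 and 0.04 m and height (world z) of ball_large below 0.055 m and linear speed of ball_large below 0.05 m/s and x of ball_small in the frame of dispenser between -0.045 and 0.06 m and height (world z) of ball_small above 0.06 m and value of joint each of rocker_near, rocker_far below 0.06 rad); the robot touches nothing.
It fails at once if the robot touches a ball (contact force between any of the fingers, the arm and ball_large above 0.3 N or contact force between any of the fingers, the arm and ball_small above 0.3 N).
It fails at once if a ball is lifted (height (world z) of ball_large above 0.13 m or height (world z) of ball_small above 0.12 m).
It fails at once if the smaller ball's paddle is pressed ((y of ball_small in the frame of dispenser above 0 m and value of joint rocker_near above 0.2 rad) or (y of ball_small in the frame of dispenser below 0 m and value of joint rocker_far above 0.2 rad)).
It fails at once if the reel, the peg or the tape measure is moved by more than 15 mm (distance of any of reel, peg, tape from where it was at the start of the episode above 0.015 m).
It also fails if it takes over 56 s, if anything falls off the work surface, if the arm or the gripper's body presses on something with over 40 N, if the wrist force passes 120 N, or if a joint passes its speed limit or range.

ROBOT

A 7-joint arm with a two-finger parallel gripper is mounted at the origin on a cart in front of the work surface, level with it; the furniture and walls round the work are solid. World frame = base frame: x ahead of the robot, y to its left, z up, the work surface at z = 0. Lengths are in m, angles in rad, forces in N, time in s.
With the tool pointing down it reaches from about 0.425 to 0.825 m from the base axis. Payload 3.6 kg.
Tool frame: the origin (TCP) lies on the centre line of the jaws, within the pads' length; the fingertips stand 8 mm ahead of it and the grasp point (between the pads) lies 11 mm behind it; z points along the fingers, y is the direction in which the jaws open and shut (so a half turn about z gives the same grasp; the last joint's range is limited). The gripper opens to 85 mm and grips with 20 to 120 N. Pads are 22 mm wide; open, the fingers measure 114 mm over their backs; the gripper's body (76 mm by 85 mm) begins 54 mm behind the grasp point. The pads swing forward as they close: fully open they stand 13 mm farther back than shut.
Start: joints at [1.133, 0.615, -0.013, 1.423, 0.008, 1.103, -0.04], TCP at [0.26, -0.596, 0.239] pointing down, gripper open.
Joint ranges: [-3.12, 3.12], [-0.3, 2.06], [-1.34, 1.32], [0.26, 2.42], [-1.36, 4.5], [0.01, 1.98], [-2.84, 2.84]. Speed limits (rad/s): [2.79, 2.79, 3.14, 3.14, 3.14, 3.14, 3.14].

INTERFACE

Orientations are given as a unit quaternion [w, x, y, z].
In Python, from workcell import ctrl gives the robot as it stands. Calls block until the motion is done:
- ctrl.movep(position, orientation): joint-space move of the TCP to a pose.
- ctrl.movel(position, orientation=None, rate=0.15): straight line of the TCP; orientation=None keeps the orientation; rate is the mean speed in m/s.
- ctrl.move_j(angles): joint-space move.
- ctrl.gripper_open() and ctrl.clamp(f_grip=None): open the fingers fully, or close them until they stop; f_grip is the grip in N (None keeps the last).
- ctrl.pause(seconds).
- ctrl.inverse_kinematics(position, orientation): joint angles nearest the present ones, or None.
- ctrl.snapshot(name): name is "side" or "top" or "wrist"; returns a dict with "color" (384x512x3 uint8, blue, green, red), "fx", "fy", "cx", "cy" (pixels), "R" (3x3) and "t" (3): a world point X has camera coordinates R X + t; the wrist camera has in their place "hand_eye" (4x4, takes a point from camera to tool coordinates, whose origin is the TCP and whose axes are the flange's). Camera axes: x right, y down, z forward; pixel columns grow to the right and rows downward; lengths in m; the calibration is good to about 2 mm. A picture is of the moment at which its call begins: read the wrist's pose just before it. There is no depth.
A pose or a line that the arm cannot do raises ctrl.PlanningError and nothing moves.
- ctrl.close_job(): hands the job in, once; it reports no verdict.
Readings, each from a call of its own:
- ctrl.current_time(): time.
- ctrl.current_joint_pos(): joint angles.
- ctrl.current_qd(): joint speeds.
- ctrl.current_tau(): joint torques, N m.
- ctrl.current_ee_pos(): TCP position.
- ctrl.current_tcp_rot(): TCP orientation.
- ctrl.current_ft_force(): force on the tool from outside, world axes, zero at the start.
- ctrl.current_moment(): the same for the moment, N m.
- ctrl.current_grip_width(): opening from 0.0 (shut) to 1.0 (fully open).
Only numpy, scipy, OpenCV 4.12 (cv2) and the standard library are available. Lean on these libraries where they do the work, as an engineer would, in place of code of your own. Each camera call takes 0.05 s, during which the arm holds its last target.

## Working session

There is one attempt and no reset: what is moved stays moved. The work goes in short steps, each a Python script; the robot and the scene stay as the last script left them, time stands still between calls to the robot, and variables do not carry over. Pictures are saved under pics/ and viewed, and the job is handed in when it is done.

```bash
mkdir -p pics; python3 - <<'E'
from workcell import ctrl
import cv2,pickle
d={}
for n in("side","top","wrist"):
    s=ctrl.snapshot(n); d[n]=s; cv2.imwrite(f"pics/{n}0.png",s["color"])
    print(n,{k:v for k,v in s.items() if k!="color"})
pickle.dump(d,open("s0.pkl","wb"))
print(ctrl.current_time(),ctrl.current_ee_pos(),ctrl.current_tcp_rot())
E
```

```text
side {'fx': 405.1803809054316, 'fy': 405.1803809054316, 'cx': 257.4480474373956, 'cy': 191.3927490395835, 'R': array([[-0.98599308, -0.16678039,  0.00139598],
       [-0.06817667,  0.39538845, -0.9159803 ],
       [ 0.1522156 , -0.90324541, -0.40122081]]), 't': array([0.6061675 , 0.08807115, 0.95659375])}
top {'fx': 388.25603013204307, 'fy': 388.25603013204307, 'cx': 254.01771003753453, 'cy': 190.72513319941996, 'R': array([[-0.0049453 , -0.99960216, -0.02776806],
       [-0.99799091,  0.00668751, -0.06300328],
       [ 0.06316392,  0.0274007 , -0.99762694]]), 't': array([0.19280284, 0.57380276, 0.89538206])}
wrist {'fx': 318.54505418334236, 'fy': 318.54505418334236, 'cx': 255.70713125466472, 'cy': 194.92008243255694, 'hand_eye': array([[-1.98228486e-04, -9.49269118e-01, -3.14464787e-01,
         7.97234347e-02],
       [ 9.99999880e-01, -4.72875836e-05, -4.87621589e-04,
        -3.98876552e-04],
       [ 4.48013836e-04, -3.14464846e-01,  9.49269013e-01,
        -1.34853428e-01],
       [ 0.00000000e+00,  0.00000000e+00,  0.00000000e+00,
         1.00000000e+00]])}
0.15 [ 0.25935241 -0.59538328  0.23840306] [-9.88533321e-04  9.78977494e-01  2.03965795e-01 -2.10526988e-04]
```

View pics/side0.png

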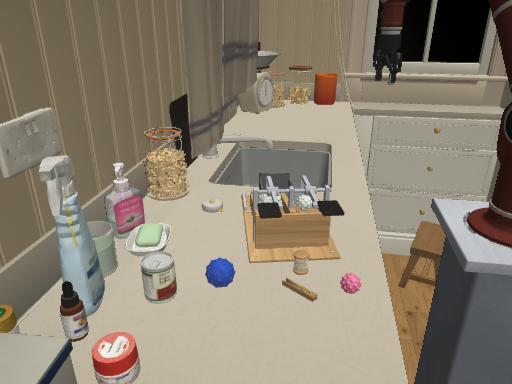

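View pics/top0.png

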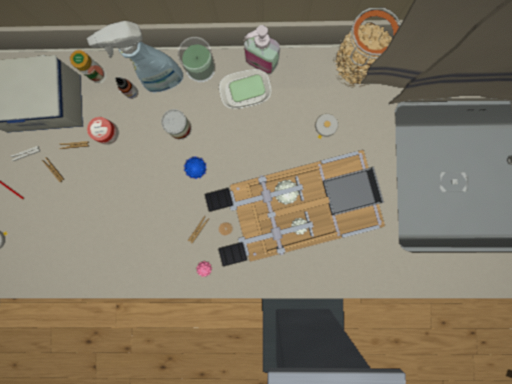

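View pics/wrist0.png

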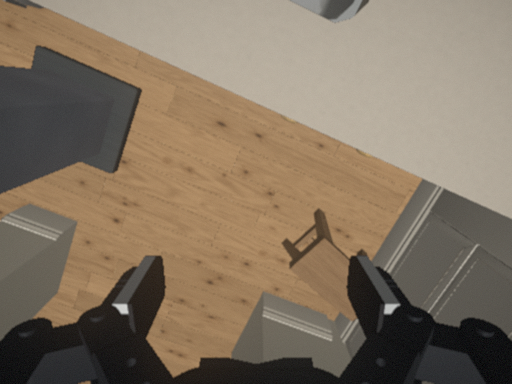

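The larger ball looks to be in the far lane, the upper one in the top view at about (288,192). The smaller one is at about (301,226), and the tray at about (352,191). I'll zoom in to measure.

```bash
python3 - <<'E'
import pickle,cv2
d=pickle.load(open("s0.pkl","rb"))
c=d["top"]["color"][100:280,185:395]; cv2.imwrite("pics/top_z.png",cv2.resize(c,None,fx=3.8,fy=3.3,interpolation=cv2.INTER_CUBIC))
c=d["side"]["color"][150:310,190:370]; cv2.imwrite("pics/side_z.png",cv2.resize(c,None,fx=4,fy=3.7,interpolation=cv2.INTER_CUBIC))
E
```

```text
(no output)
```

View pics/top_z.png

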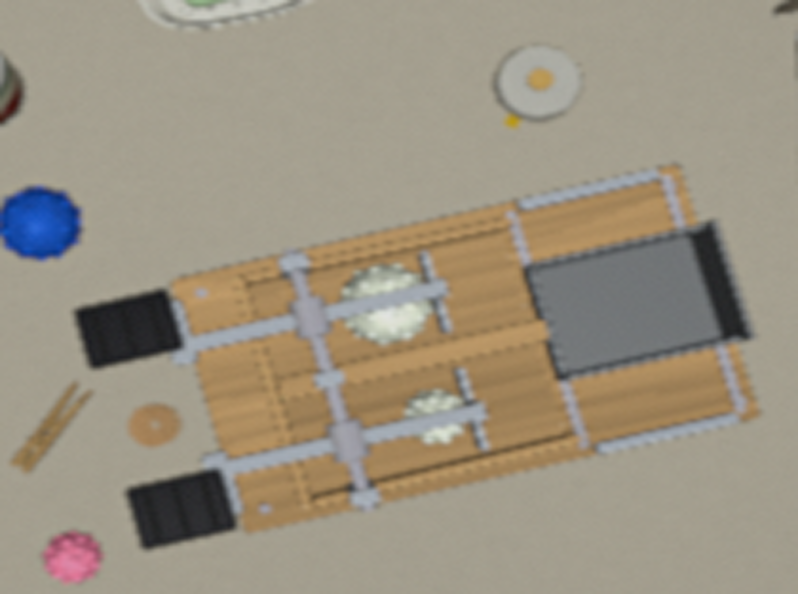

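View pics/side_z.png

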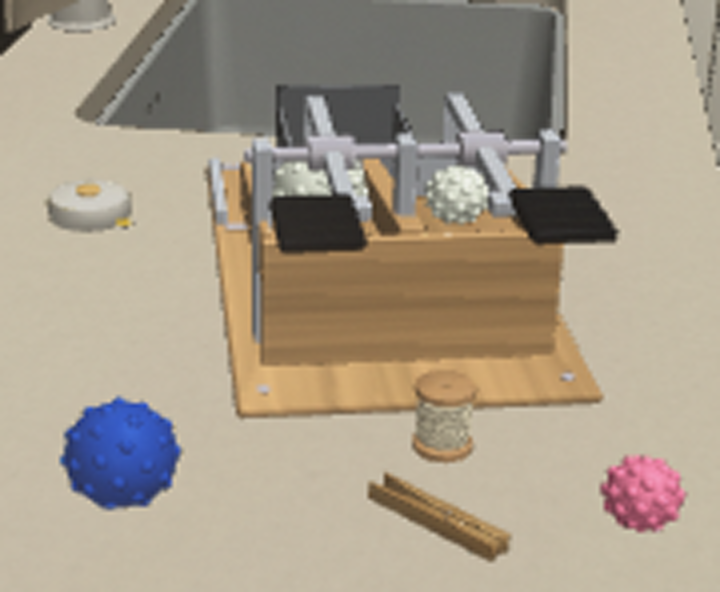

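The side view agrees: the larger ball is in the far lane. Next I'll get the dispenser pose from the paddles, the pivot rod's ends and the baseplate corners.

```bash
cat > h.py <<'E'
import numpy as np,cv2,pickle
def ray(s,u,v,z):
    R,t=s["R"],s["t"]; C=-R.T@t
    d=R.T@np.array([(u-s["cx"])/s["fx"],(v-s["cy"])/s["fy"],1]); return C+d*(z-C[2])/d[2]
def proj(s,X):
    c=s["R"]@np.asarray(X)+s["t"]; return s["fx"]*c[0]/c[2]+s["cx"],s["fy"]*c[1]/c[2]+s["cy"]
E
python3 - <<'E'
from h import *
d=pickle.load(open("s0.pkl","rb")); s=d["top"]
z=lambda u,v:(185+(u+.5)/3.8-.5,100+(v+.5)/3.3-.5)
m=(s["color"].max(2)<40).astype(np.uint8)
n,l,st,ce=cv2.connectedComponentsWithStats(m)
for i in range(1,n):
    if st[i,4]>40 and 190<ce[i,0]<400 and 100<ce[i,1]<280: print(st[i],ce[i])
pf=pn=None
for i in range(1,n):
    if st[i,4]>200 and 205<ce[i,0]<230 and 190<ce[i,1]<210: pf=ray(s,*ce[i],.132)
    if st[i,4]>200 and 215<ce[i,0]<250 and 240<ce[i,1]<270: pn=ray(s,*ce[i],.132)
print("paddles",pf,pn,np.linalg.norm(pf-pn))
r1=ray(s,*z(293,262),.128);r2=ray(s,*z(366,498),.128); print("rod",r1,r2,(r1+r2)/2,np.linalg.norm(r1-r2))
ey=(pn-pf)[:2]; ey/=np.linalg.norm(ey); yaw=np.arctan2(-ey[0],ey[1]);print("yaw pad",yaw, "rod",np.arctan2(-(r2-r1)[0],(r2-r1)[1]))
cor=[ray(s,*z(*p),.008) for p in((676,163),(757,413),(246,531))]
print("corners",cor)
print("yaw corner",np.arctan2(-(cor[1]-cor[0])[0],(cor[1]-cor[0])[1]),"long",np.arctan2((cor[2]-cor[1])[1],(cor[2]-cor[1])[0]))
ys=[np.arctan2(-(r2-r1)[0],(r2-r1)[1]),yaw]
a=np.mean(ys); ex=np.array([np.cos(a),np.sin(a)]); ey=np.array([-ex[1],ex[0]])
O1=(pf+pn)[:2]/2-.128*ex; O2=((r1+r2)/2)[:2]-.030*ex; print("O",O1,O2)
O=(O1+O2)/2
loc=lambda X:np.array([(X[:2]-O)@ex,(X[:2]-O)@ey])
for n_,p,h in(("c1",(676,163),.008),("c2",(757,413),.008),("c3",(246,531),.008),("trayend far top",(712,222),.071),("trayend near top",(750,337),.071),("tray lane far",(527,268),.033),("tray lane near",(562,376),.033)):
    print(n_,loc(ray(s,*z(*p),h))*1000)
E
```

```text
[206 189  26  22 304] [218.03947368 198.55592105]Traceback (most recent call last):
  File "<stdin>", line 12, in <module>
TypeError: unsupported operand type(s) for -: 'float' and 'NoneType'
```

```bash
python3 - <<'E'
from h import *
d=pickle.load(open("s0.pkl","rb")); s=d["top"]
z=lambda u,v:(185+(u+.5)/3.8-.5,100+(v+.5)/3.3-.5)
m=(s["color"].max(2)<48).astype(np.uint8)
n,l,st,ce=cv2.connectedComponentsWithStats(m)
for i in range(1,n):
    if st[i,4]>40 and 190<ce[i,0]<400 and 100<ce[i,1]<280: print(st[i],ce[i])
# paddle near/far top corners picked from zoom
qf=np.mean([z(*p) for p in((76,310),(165,290),(183,348),(92,367))],0)
qn=np.mean([z(*p) for p in((127,487),(220,470),(236,527),(143,548))],0)
print(qf,qn)
pf=ray(s,*qf,.134);pn=ray(s,*qn,.134)
print("paddles",pf,pn,np.linalg.norm(pf-pn))
r1=ray(s,*z(293,262),.128);r2=ray(s,*z(366,498),.128); print("rod",r1,r2,(r1+r2)/2,np.linalg.norm(r1-r2))
A=lambda e:np.arctan2(-e[0],e[1])
cor=[ray(s,*z(*p),.008) for p in((676,163),(757,413),(246,531))]
L=cor[2]-cor[1]
print("yaw pad",A(pn-pf),"rod",A(r2-r1),"cor",A(cor[1]-cor[0]),"long",np.arctan2(L[1],L[0]),np.linalg.norm(L))
a=np.mean([A(pn-pf),A(r2-r1),A(cor[1]-cor[0]),np.arctan2(L[1],L[0])]); ex=np.array([np.cos(a),np.sin(a)]); ey=np.array([-ex[1],ex[0]])
O1=(pf+pn)[:2]/2-.128*ex; O2=((r1+r2)/2)[:2]-.030*ex; print("O",O1,O2)
O=(O1+O2)/2;print(O,a)
pickle.dump((O,a),open("pose.pkl","wb"))
loc=lambda X:(X[:2]-O)@np.c_[ex,ey]*1000
for n_,p,h in(("c1",(676,163),.008),("c2",(757,413),.008),("c3",(246,531),.008),("trayend far top",(712,222),.071),("trayend near top",(750,337),.071),("tray lane far",(527,268),.033),("tray lane near",(562,376),.033),("ballL",(385,303),.09),("ballS",(437,415),.075),("reel",(155,425),.04),("tape",(538,80),.024)):
    X=ray(s,*z(*p),h);print(n_,loc(X),X)
E
```

```text
[368 170  13  32 148] [373.52027027 185.61486486]
[206 189  26  22 397] [218.3324937  199.31989924]
[219 243  27  22 354] [232.04237288 253.08757062]
[218.57894737 199.27272727] [232.39473684 253.59090909]
paddles [0.55051249 0.25981209 0.134     ] [0.43894042 0.23132137 0.134     ] 0.115152279084131
rod [0.59242726 0.17028702 0.128     ] [0.44431963 0.13165967 0.128     ] [0.51837344 0.15097335 0.128     ] 0.15306190014815463
yaw pad 1.8208105937816876 rod 1.8259191868109725 cor 1.8193174348438474 long 1.8263083468531085 0.3282784800364965
O [0.5266784  0.12161887] [0.52586218 0.12192306]
[0.52627029 0.12177097] 1.823088890572404
c1 [-222.66982646  -94.96141983] [ 0.67380936 -0.07014502  0.008     ]
c2 [-221.96696076   91.40225736] [ 0.49317    -0.11598537  0.008     ]
c3 [106.30981799  92.45913375] [0.41020062 0.20163523 0.008     ]
trayend far top [-213.87341273  -44.67490356] [ 0.62291897 -0.07417983  0.071     ]
trayend near top [-213.92401108   35.36414133] [ 0.54542638 -0.09420854  0.071     ]
tray lane far [-108.05459742  -44.14528785] [0.59599114 0.02815684 0.033     ]
tray lane near [-108.39909234   34.3340141 ] [0.52008228 0.00823288 0.033     ]
ballL [-14.11182355 -39.91479091] [0.56844415 0.1180696  0.09      ]
ballS [-24.77648861  39.34946227] [0.49435135 0.08795624 0.075     ]
reel [138.93386405   4.53194133] [0.48720051 0.25517527 0.04      ]
tape [-152.01540455 -173.19002025] [0.73192437 0.01780045 0.024     ]
```

All the measurements agree within about 2 mm. The tray is at y ≈ -4.5 mm and the larger ball is in the far lane. Now I'll choose an orientation and check that it can be reached.

```bash
cat >> h.py <<'E'
from scipy.spatial.transform import Rotation as Rn
O,a=pickle.load(open("pose.pkl","rb"))
ex=np.array([np.cos(a),np.sin(a)]); ey=np.array([-ex[1],ex[0]])
def W(x,y,z): return np.r_[O+x*ex+y*ey,z].tolist()
def quat(k): # tool x at angle a+k*90deg, z down
    th=a+k*np.pi/2; X=np.array([np.cos(th),np.sin(th),0]); Z=np.array([0,0,-1.]); 
    q=Rn.from_matrix(np.c_[X,np.cross(Z,X),Z]).as_quat(); return [q[3],q[0],q[1],q[2]]
E
python3 - <<'E'
from h import *
from workcell import ctrl
print(np.round(ctrl.current_joint_pos(),2))
for k in range(4):
    for p in((-.163,.075,.2),(-.163,.075,.047),(-.163,.013,.047),(-.163,.0,.2),(.122,-.058,.2),(.122,-.058,.085)):
        r=ctrl.inverse_kinematics(W(*p),quat(k)); print(k,p,np.round(W(*p),3),None if r is None else np.round(r,2))
E
```

```text
[ 1.13  0.62 -0.01  1.42  0.01  1.1  -0.04]
0 (-0.163, 0.075, 0.2) [ 0.494 -0.055  0.2  ] [ 0.39  0.46 -0.47  1.9   0.27  0.84  0.04]
0 (-0.163, 0.075, 0.047) [ 0.494 -0.055  0.047] [ 0.27  0.7  -0.31  2.04  0.44  0.47 -0.12]
0 (-0.163, 0.013, 0.047) [ 0.554 -0.039  0.047] [ 0.26  0.76 -0.36  1.87  0.45  0.59 -0.13]
0 (-0.163, 0.0, 0.2) [ 0.567 -0.036  0.2  ] [ 0.33  0.57 -0.47  1.71  0.31  0.94 -0.01]
0 (0.122, -0.058, 0.2) [0.552 0.254 0.2  ] [-0.04  0.69 -0.74  1.59  0.51  1.07 -0.66]
0 (0.122, -0.058, 0.085) [0.552 0.254 0.085] [-0.19  0.77 -0.47  1.7   0.47  0.78 -0.63]
1 (-0.163, 0.075, 0.2) [ 0.494 -0.055  0.2  ] [ 0.61  0.54 -0.81  1.89  0.49  0.92  1.38]
1 (-0.163, 0.075, 0.047) [ 0.494 -0.055  0.047] [ 0.44  0.74 -0.57  2.03  0.74  0.58  1.17]
1 (-0.163, 0.013, 0.047) [ 0.554 -0.039  0.047] [ 0.44  0.83 -0.66  1.87  0.76  0.72  1.16]
1 (-0.163, 0.0, 0.2) [ 0.567 -0.036  0.2  ] [ 0.51  0.64 -0.79  1.7   0.52  1.02  1.35]
1 (0.122, -0.058, 0.2) [0.552 0.254 0.2  ] [ 0.07  0.77 -0.99  1.59  0.68  1.16  0.76]
1 (0.122, -0.058, 0.085) [0.552 0.254 0.085] [-0.1   0.81 -0.62  1.7 
[... 395 characters left out ...]
058, 0.2) [0.552 0.254 0.2  ] [ 0.13  0.84 -1.15  1.58  0.8   1.25  2.23]
2 (0.122, -0.058, 0.085) [0.552 0.254 0.085] [ 0.13  1.03 -1.15  1.69  1.02  1.15  2.07]
3 (-0.163, 0.075, 0.2) [ 0.494 -0.055  0.2  ] [ 0.14  0.43 -0.1   1.91  0.06  0.81 -1.31]
3 (-0.163, 0.075, 0.047) [ 0.494 -0.055  0.047] [ 0.07  0.68 -0.    2.04  0.    0.42 -1.26]
3 (-0.163, 0.013, 0.047) [ 0.554 -0.039  0.047] [ 0.03  0.73 -0.01  1.88  0.01  0.53 -1.29]
3 (-0.163, 0.0, 0.2) [ 0.567 -0.036  0.2  ] [ 0.08  0.53 -0.09  1.72  0.06  0.9  -1.35]
3 (0.122, -0.058, 0.2) [0.552 0.254 0.2  ] [-0.29  0.6  -0.29  1.6   0.2   0.97 -1.96]
3 (0.122, -0.058, 0.085) [0.552 0.254 0.085] [-0.41  0.73 -0.1   1.71  0.1   0.71 -1.88]
```

I'll use k=3, with tool x along the push direction. First the approach to the outside of the tray's near wall, with the fingers shut.

```bash
python3 - <<'E'
from h import *
from workcell import ctrl
q=quat(3)
ctrl.clamp(20)
ctrl.movep(W(-.163,.065,.2),q)
ctrl.movel(W(-.163,.065,.047),rate=.12)
print(ctrl.current_ee_pos(),ctrl.current_ft_force(),ctrl.current_time())
for n in("side","top"): 
    s=ctrl.snapshot(n); cv2.imwrite(f"pics/{n}1.png",s["color"])
c=cv2.imread("pics/top1.png")[100:280,185:395]; cv2.imwrite("pics/top1z.png",cv2.resize(c,None,fx=3.8,fy=3.3,interpolation=cv2.INTER_CUBIC))
E
```

```text
[ 0.50452217 -0.05236153  0.04759211] [-0.38072434  0.28030954  0.4534626 ] 4.4833
```

View pics/top1z.png

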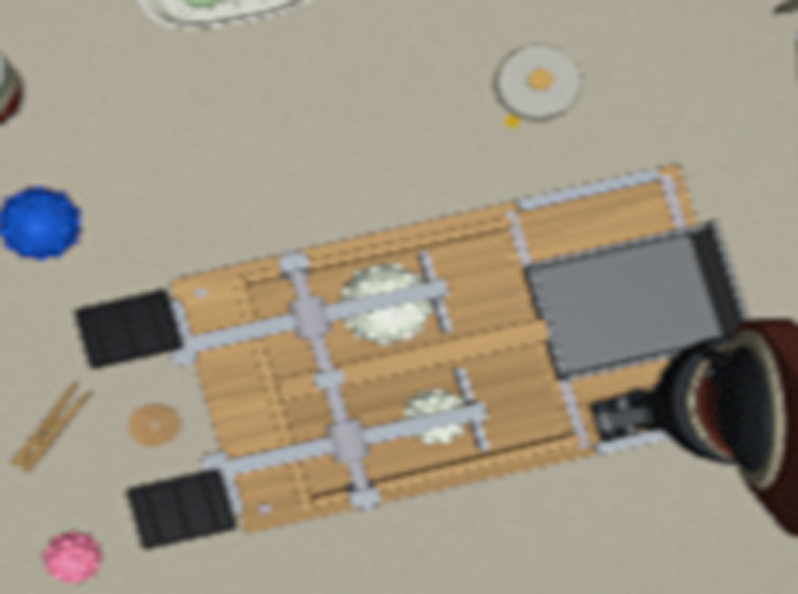

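View pics/side1.png

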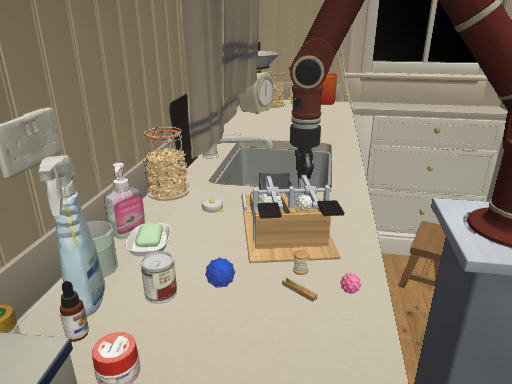

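The fingers are outside the near wall, around (630,410) in the zoomed top view, and clear of everything. Next I'll push in steps and watch the force.

```bash
python3 - <<'E'
from h import *
from workcell import ctrl
f0=np.array(ctrl.current_ft_force()); y=.065
ctrl.movel(W(-.163,.022,.047),rate=.06); y=.022
while True:
    f=(np.array(ctrl.current_ft_force())-f0)[:2]@ey; p=ctrl.current_ee_pos(); loc=(np.array(p[:2])-O)@ey
    print(round(y,4),round(loc,4),round(f,2))
    if f>9 or y<.004: break
    y-=.002; ctrl.movel(W(-.163,y,.047),rate=.03)
ctrl.movel(W(-.163,y+.03,.047),rate=.1)
ctrl.movel(W(-.163,y+.03,.2),rate=.25)
ctrl.movep(W(.122,-.058,.2),quat(3))
print(ctrl.current_time(),ctrl.current_ee_pos(),ctrl.current_ft_force())
s=ctrl.snapshot("top"); cv2.imwrite("pics/top2.png",s["color"])
c=s["color"][100:280,185:395]; cv2.imwrite("pics/top2z.png",cv2.resize(c,None,fx=3.8,fy=3.3,interpolation=cv2.INTER_CUBIC))
E
```

```text
0.022 0.0215 0.93
0.02 0.0201 -0.26
0.018 0.0185 2.44
0.016 0.0161 1.96
0.014 0.0144 3.36
0.012 0.0144 6.34
0.01 0.0144 9.45
9.3167 [0.55261215 0.2515971  0.1993889 ] [-0.46601055 -0.77760589  0.08679663]
```

View pics/top2z.png

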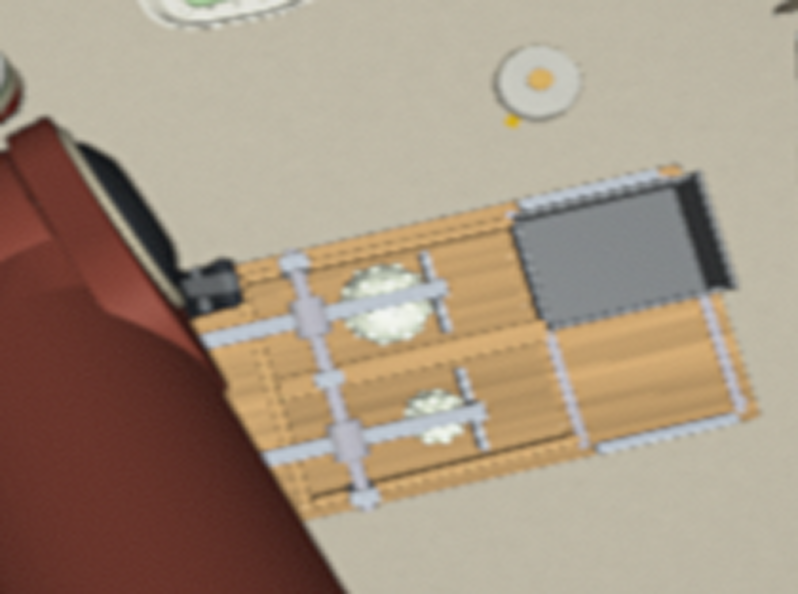

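The tray is against its stop in front of the far lane: motion ended at 0.0144 and the force rose. The dark part at (215,285) isn't where I expected the fingers, so I'll check that by projecting the TCP and using the wrist view before pressing.

```bash
python3 - <<'E'
from h import *
from workcell import ctrl
d=pickle.load(open("s0.pkl","rb"))
p=np.array(ctrl.current_ee_pos()); R=Rn.from_quat(np.roll(ctrl.current_tcp_rot(),-1)).as_matrix()
print(p,R.round(3), W(.122,-.058,.2))
for z in(-.03,0,.008):
    X=p+R@[0,0,z]; u=proj(d["top"],X); print("top",u,"zoom",(u[0]-185)*3.8,(u[1]-100)*3.3,"side",proj(d["side"],X))
X=p+R@[.08,0,-.135];u=proj(d["top"],X);print("cam zoom",(u[0]-185)*3.8,(u[1]-100)*3.3)
w=ctrl.snapshot("wrist");cv2.imwrite("pics/wrist2.png",w["color"])
s=ctrl.snapshot("side");cv2.imwrite("pics/side2z.png",cv2.resize(s["color"][100:310,170:390],None,fx=3,fy=2.8,interpolation=cv2.INTER_CUBIC))
E
```

```text
[0.55285607 0.25125004 0.19963415] [[ 0.969  0.246 -0.   ]
 [ 0.246 -0.969 -0.002]
 [-0.001  0.002 -1.   ]] [0.5519799671404976, 0.2543870012603662, 0.2]
top (np.float64(216.9892984926231), np.float64(195.80691184555067)) zoom 121.5593342719678 316.1628090903172 side (np.float64(268.37339887343524), np.float64(157.37138238773912))
top (np.float64(218.9682210262525), np.float64(196.5961368728874)) zoom 129.07923989975953 318.7672516805284 side (np.float64(268.1781765438728), np.float64(173.09148623326269))
top (np.float64(219.46911898297313), np.float64(196.79590275400088)) zoom 130.98265213529788 319.4264790882029 side (np.float64(268.12720029324413), np.float64(177.19630331712082))
cam zoom 42.40615325367228 142.38023578820923
```

View pics/wrist2.png

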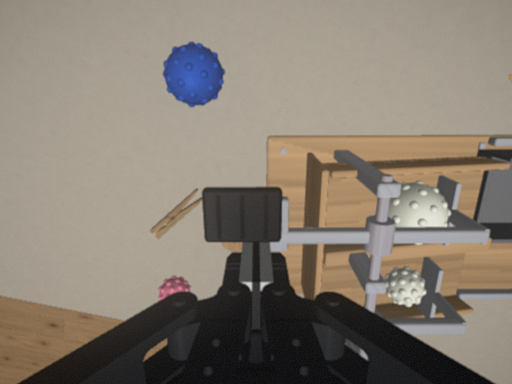

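View pics/side2z.png

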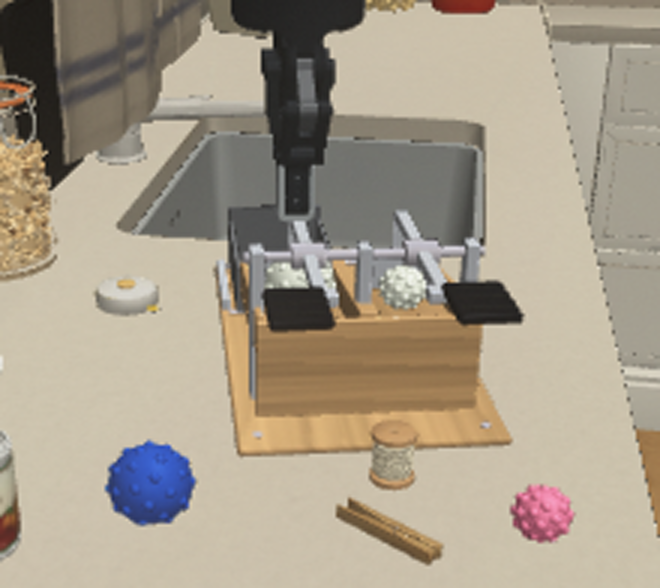

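The fingertips are lined up over the far paddle: it spans columns 204–281 and the tips are at column 256, consistent with my figures. The dark part in the top view is the gripper linkage. Pressing now.

```bash
python3 - <<'E'
from h import *
from workcell import ctrl
f0=np.array(ctrl.current_ft_force())
ctrl.movel(W(.126,-.058,.15),rate=.15)
z=.15
ctrl.movel(W(.126,-.058,.10),rate=.08); z=.10
while True:
    f=np.array(ctrl.current_ft_force())-f0; p=np.array(ctrl.current_ee_pos())
    print(round(z,4),p.round(4),f.round(2))
    if f[2]>11 or z<.076: break
    z-=.003; ctrl.movel(W(.126,-.058,z),rate=.05)
ctrl.pause(1.5)
print(ctrl.current_time(),ctrl.current_ft_force(),ctrl.current_ee_pos())
for n in("top","side"):
    s=ctrl.snapshot(n); cv2.imwrite(f"pics/{n}3z.png",cv2.resize(s["color"][100:310,170:395],None,fx=3,fy=2.8,interpolation=cv2.INTER_CUBIC))
E
```

```text
0.1 [0.5501 0.2586 0.0996] [-1.22 -0.34  0.52]
0.097 [0.5507 0.2587 0.0974] [-0.98 -0.29  3.16]
0.094 [0.5512 0.2584 0.0944] [-0.93 -1.01  4.88]
0.091 [0.5515 0.2584 0.0914] [ 0.65 -0.15  4.72]
0.088 [0.5516 0.2585 0.0884] [ 0.68 -1.34  5.76]
0.085 [0.5515 0.2586 0.0853] [0.99 0.17 5.02]
0.082 [0.5513 0.2586 0.0823] [0.7  0.45 5.04]
0.079 [0.5513 0.2587 0.0796] [0.95 0.26 6.54]
0.076 [0.5516 0.2591 0.0784] [-1.24 -0.77 14.58]
14.225 [-1.81845233 -1.46633937 14.33507294] [0.55155915 0.25903546 0.07845513]
```

View pics/top3z.png

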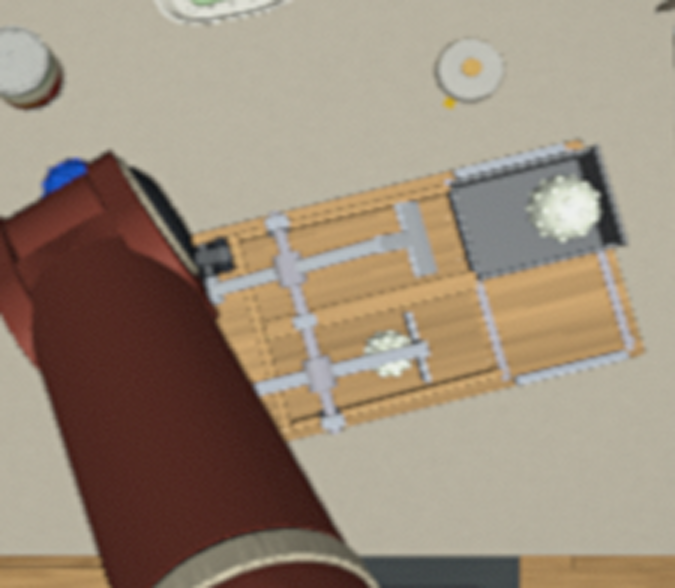

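View pics/side3z.png

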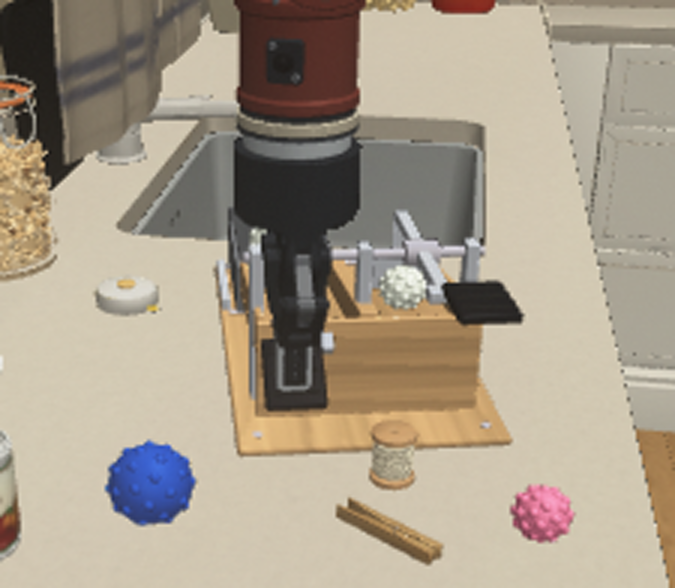

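The larger ball is in the tray at about (565,208), and the far gate is raised. I'll let the paddle up slowly, retreat and check.

```bash
python3 - <<'E'
from h import *
from workcell import ctrl
ctrl.movel(W(.126,-.058,.16),rate=.05)
ctrl.movel(W(.126,-.058,.26),rate=.15)
ctrl.movep(W(-.02,.10,.33),quat(3)) if False else ctrl.movep([.45,.36,.28],quat(3))
ctrl.pause(.5)
print(ctrl.current_time(),ctrl.current_ee_pos(),ctrl.current_ft_force())
for n in("top","side"):
    s=ctrl.snapshot(n); cv2.imwrite(f"pics/{n}4z.png",cv2.resize(s["color"][100:310,170:395],None,fx=3,fy=2.8,interpolation=cv2.INTER_CUBIC))
E
```

```text
18.1083 [0.45027817 0.35969717 0.27992283] [-0.2394099  -0.34852163 -0.02873912]
```

View pics/top4z.png

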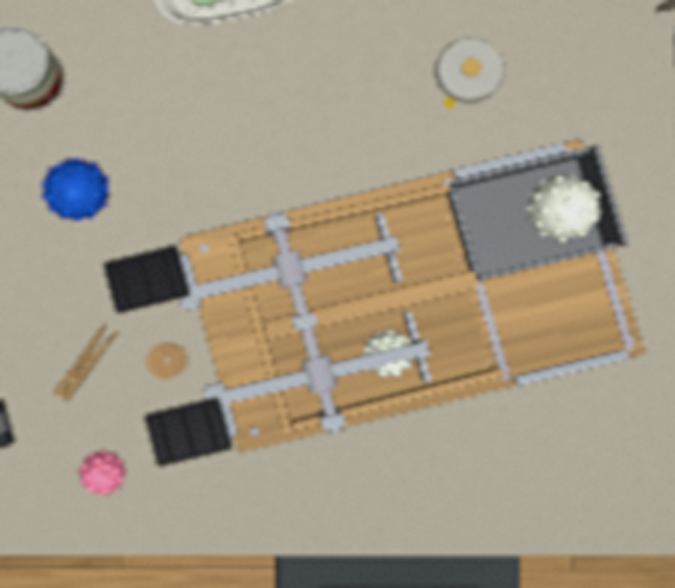

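View pics/side4z.png

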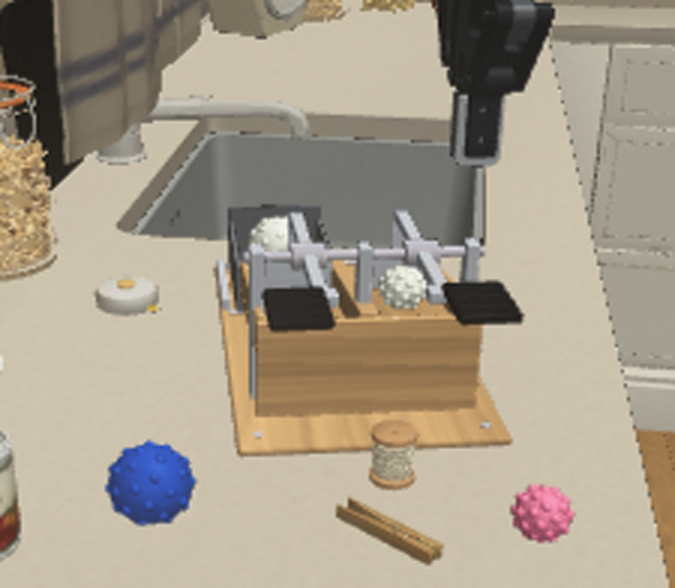

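Both gates are shut. The large ball is at rest in the tray at (565,208), the same pixel as before, and nothing loose has moved. Handing in.

```bash
python3 - <<'E'
from workcell import ctrl
print(max(abs(v) for v in ctrl.current_qd()),ctrl.close_job())
E
```

```text
the job is handed in; nothing more can be done
0.0018847053813804936 None
```

The job is done and handed in after about 18 s of the 56 s allowed; the system gives no verdict.

**What I did:** The larger ball was in the far lane. I pushed the tray's near wall from outside with shut fingertips until it reached its far stop. There it stopped moving and the force rose to 9.5 N. I then pressed the far paddle to its stop (about 14.5 N), held it for 1.5 s while the ball rolled into the tray, let it up slowly and backed away.

**Last checks, from the top and side pictures:**
- **Larger ball:** at rest in the tray, at the same place in two pictures a few seconds apart.
- **Tray:** still in front of the far lane after the ball rolled in.
- **Gates:** both paddles up and both gates shut.
- **Smaller ball:** still behind its gate.
- **Reel, peg and tape measure:** look unmoved.
- **Arm:** clear of everything, with the force reading near zero.

**Disagreements:** The arm settled 2–4 mm off some of its targets, which did no harm. In the top view a dark part was not where I expected the fingertips. The projected TCP and the wrist view showed it was the gripper linkage, so I pressed as planned. No check failed.

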